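# Slide the stop block home in the T-track

## Robot

A 7-joint arm with a two-finger parallel gripper is mounted at the origin on a cart in front of the work surface, level with it; the furniture and walls round the work are solid. World frame = base frame: x ahead of the robot, y to its left, z up, the work surface at z = 0. Lengths are in mm, angles in rad, forces in N, time in s.
With the tool pointing down it reaches from about 400 to 850 mm from the base axis. Payload 10.4 kg.
Tool frame: the origin (TCP) lies between the finger pads; the fingertips stand 17 mm ahead of it and the grasp point (between the pads) lies 2 mm behind it (env.tip_reach is the distance from the TCP to the fingertips, in mm); z points along the fingers, y is the line along which they close (so a half turn about z gives the same grasp; the last joint's range is limited). The gripper opens to 85 mm and grips with 20 to 120 N. Pads are 22 mm wide; open, the fingers measure 114 mm over their backs; the gripper's body (76 mm by 85 mm) begins 54 mm behind the grasp point. The pads swing forward as they close: fully open they stand 13 mm farther back than shut.
Start: joints at [-1.33, 0.332, -0.065, 1.46, 0.022, 1.35, -0.088], TCP at [162.955, 603.403, 248.338] pointing down, gripper open.
Joint ranges: [-2.6, 2.6], [-0.5, 2.12], [-1.47, 1.34], [0.16, 2.42], [-1.27, 4.41], [0.06, 2.06], [-2.6, 2.6]. Speed limits (rad/s): [2.22, 2.22, 2.79, 2.79, 3.14, 3.14, 3.14].

## Interface

Orientations are given as a 3x3 rotation matrix whose columns are the frame's x, y, z axes.
In Python, from plant import env gives the robot as it stands. Calls block until the motion is done:
- env.move_to(position, orientation): joint-space move of the TCP to a pose.
- env.movel(position, speed=150, orientation=None, stop_force=None): straight line of the TCP; orientation=None keeps the orientation; speed is the mean speed in mm/s. With stop_force (N) it stops when the force on the tool has changed by that much, and returns True; else False.
- env.set_joints(angles): joint-space move.
- env.grip(opening, grip_force=None): opening from 0.0 (shut) to 1.0 (fully open); grip_force is the grip in N (None keeps the last); returns when the fingers have stopped.
- env.hold(seconds).
- env.inverse_kinematics(position, orientation): joint angles nearest the present ones, or None.
- env.snapshot(name): name is "side" or "top"; returns the picture (480x640x3 uint8, red, green, blue); there is no depth.
- env.get_calibration(name): a dict with "fx", "fy", "cx", "cy" (pixels), "world_to_cam" (4x4, takes a point from world to camera coordinates). Camera axes: x right, y down, z forward; pixel columns grow to the right and rows downward; lengths in mm; the calibration is good to about 2 mm. A picture is of the moment at which its call begins. get_calibration takes no time and is no camera call.
A pose or a line that the arm cannot do raises env.PlanningError and nothing moves.
- env.hand_in(): hands the job in; it is judged then, once.
Readings, each from a call of its own:
- env.get_t(): time.
- env.get_q(): joint angles.
- env.get_joint_vel(): joint speeds.
- env.get_joint_efforts(): joint torques, N m.
- env.get_position(): TCP position.
- env.get_tool_rot(): TCP orientation.
- env.get_wrist_force(): force on the tool from outside, world axes, zero at the start.
- env.get_torque(): the same for the moment, N m.
- env.get_finger_gap(): opening from 0.0 (shut) to 1.0 (fully open).
- env.get_finger_force(): force on a finger pad.
Only numpy, scipy, OpenCV 4.12 (cv2) and the standard library are available. Lean on these libraries where they do the work, as an engineer would, in place of code of your own. Each camera call takes 0.05 s, during which the arm holds its last target. There are 200 camera calls.

## Task

Fit the stop block that belongs in the dark steel T-track, the one with the narrow foot: lead its foot in under the lips at the track's open, flared end and slide it all the way home against the end stop at the closed end, then let go. Leave the other block, with the wide foot that does not fit, where it stands.

Things in the scene. Friction and masses are not known exactly. Their poses are not given: they have to be found in the camera images.
- stop_block_center (a point): Loose block that fits, 92 mm tall, 0.2-0.42 kg: wooden grip 34 x 34 x 60 mm on a dark steel neck (30 along x, 16 along y, 8 to 32 mm above the underside) on a flat foot 64 (x) x 48 (y) x 8 mm. Point: centre of the wooden grip, 62 mm above the foot's underside; z up, x along the foot. Either end may lead. Stands at the left or the right of the table's front; the wide block has the other place.
- wide_block_center (a point): The other block, loose: same wooden grip, neck and height, but a wide foot 90 x 84 x 8 mm that does not fit the track. Point: centre of its wooden grip, 62 mm above its underside. To be left alone.
- track_mouth (a point): Open end of the dark steel T-track (200 mm long, 92 wide) fixed on an 8 mm plywood board: point on its centre line, on its floor, 12 mm above the table; x points out of the track, z up. The walls flare out over the last 30 mm, where there are no lips; further in, two lips (undersides 30, tops 34 mm above the table) leave a slot 28 mm wide. A ramp and the board reach 32 mm out beyond this point.
- track_home (a point): Where the stop block's point is when its foot rests on the track's floor against the end stop: on the centre line, 156 mm inward from the open end, 74 mm above the table; x points to the open end, z up. The channel is 60 mm wide and 18 high: the foot, lengthwise, has 6 mm play each side and 10 mm headroom. The end stop, its top 52 mm above the table, has its inner face 32 mm beyond this point.

How it is judged (in metres and radians):
At the end, for the whole second after the job is handed in: The narrow-footed stop block stands in the track with its foot under the lips, against the end stop to within 12 mm: its point within 12 mm of home along the track and in height and 15 mm across it, upright to 11 degrees, at rest (x of stop_block_center in the frame of track_home between -0.012 and 0.012 m and y of stop_block_center in the frame of track_home between -0.015 and 0.015 m and z of stop_block_center in the frame of track_home between -0.012 and 0.012 m and angle between stop_block_center's own z axis and vertical below 0.2 rad and linear speed of stop_block below 0.02 m/s); the robot touches nothing.
It fails at once if the wide block is moved by more than 30 mm (distance of wide_block_center from where it was at the start of the episode above 0.03 m).
It also fails if it takes over 50 s, if anything falls off the work surface, if the arm or the gripper's body presses on something with over 40 N, if the wrist force passes 120 N, or if a joint passes its speed limit or range.

## Working session

There is one attempt and no reset: what is moved stays moved. The work goes in short steps, each a Python script; the robot and the scene stay as the last script left them, time stands still between calls to the robot, and variables do not carry over. Pictures are saved under pics/ and viewed, at most 10 in all, crops included, and the job is handed in when it is done.

```bash
mkdir -p pics; python3 - <<'E'
from plant import env
import cv2,numpy as np
for n in("top","side"):
    cv2.imwrite(f"pics/{n}0.png",env.snapshot(n)[:,:,::-1])
    c=env.get_calibration(n);print(n,c["fx"],c["fy"],c["cx"],c["cy"],np.round(c["world_to_cam"],3).tolist())
print(env.get_t(),env.get_tool_rot().round(3).tolist() if hasattr(env.get_tool_rot(),'round') else env.get_tool_rot())
E
```

```text
top 542.1962957282382 542.1962957282382 316.81122109989684 243.13813082318583 [[-0.007, -1.0, -0.006, 61.511], [-0.975, 0.008, -0.223, 524.53], [0.223, 0.004, -0.975, 1097.027], [0.0, 0.0, 0.0, 1.0]]
side 491.5656278344121 491.5656278344121 322.0182735479689 247.52037364467142 [[-0.997, 0.077, 0.008, 489.793], [0.025, 0.428, -0.904, 29.123], [-0.073, -0.901, -0.428, 1054.769], [0.0, 0.0, 0.0, 1.0]]
0.1 [[-0.965, 0.261, -0.0], [0.261, 0.965, -0.001], [-0.0, -0.001, -1.0]]
```

View pics/top0.png

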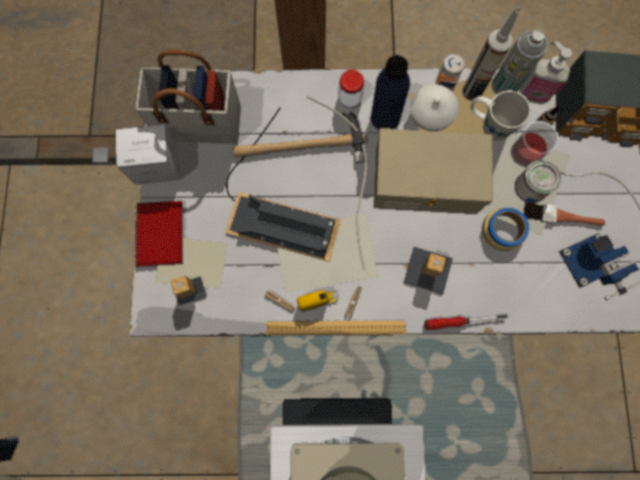

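View pics/side0.png

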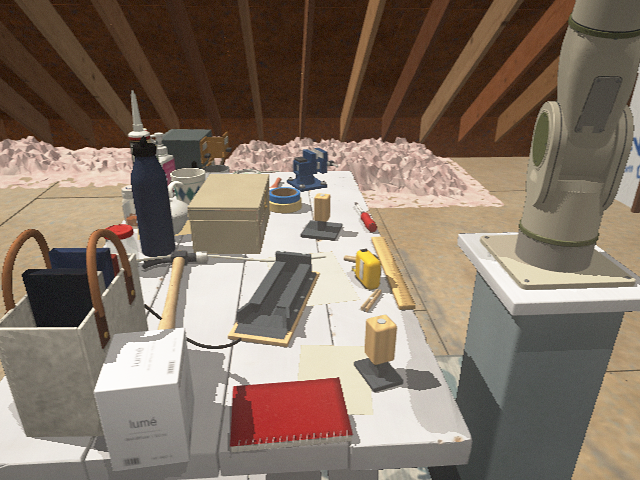

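```bash
python3 - <<'E'
import cv2,numpy as np
t=cv2.imread("pics/top0.png");s=cv2.imread("pics/side0.png")
a=cv2.resize(t[180:310,150:350],(800,520),interpolation=cv2.INTER_CUBIC)
b=cv2.resize(s[240:400,220:420],(750,600),interpolation=cv2.INTER_CUBIC)
cv2.imwrite("pics/a.png",a);cv2.imwrite("pics/b.png",b)
E
```

```text
(no output)
```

View pics/a.png

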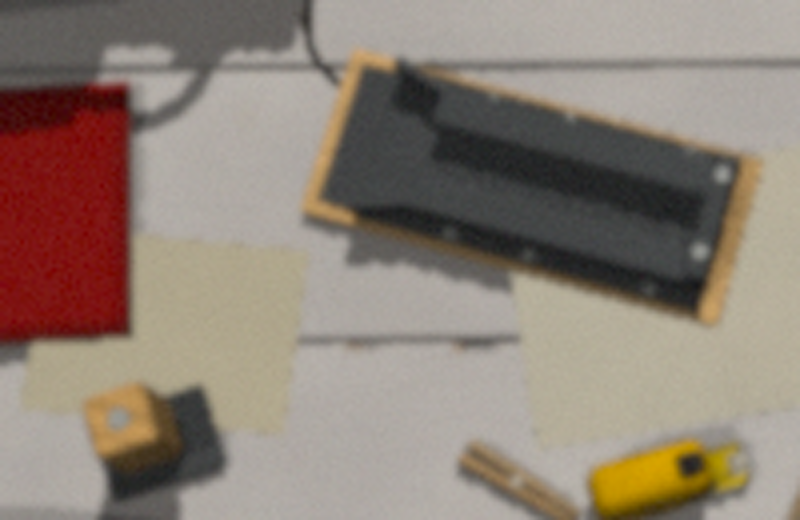

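View pics/b.png

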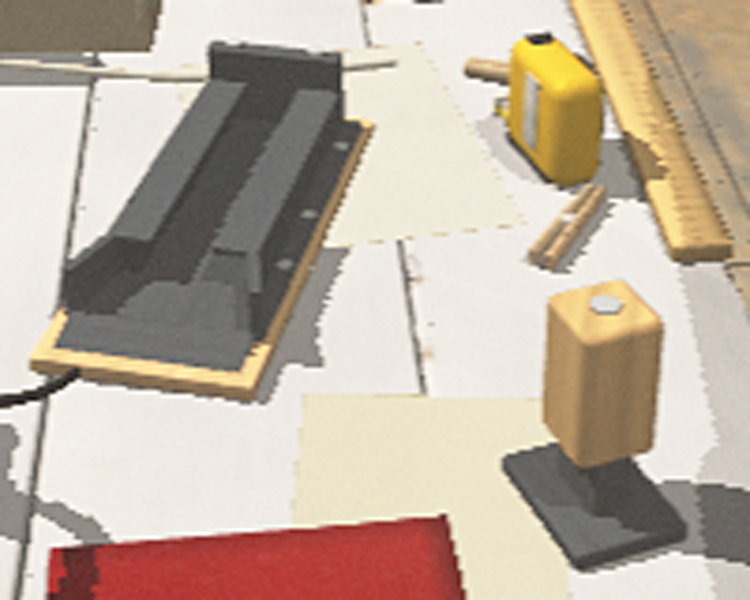

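```bash
cat > h.py <<'E'
from plant import env
import numpy as np
def ray(cam,px,z):
    c=env.get_calibration(cam);M=np.array(c["world_to_cam"]);R=M[:3,:3];t=M[:3,3]
    d=R.T@[(px[0]-c["cx"])/c["fx"],(px[1]-c["cy"])/c["fy"],1];o=-R.T@t
    return o+d*(z-o[2])/d[2]
def top(p,z): return ray("top",(150+p[0]/4,180+p[1]/4),z)
def side(p,z): return ray("side",(220+p[0]/3.75,240+p[1]/3.75),z)
E
python3 - <<'E'
from h import *
P=lambda n,v:print(n,np.round(v,1))
B=[top(p,8) for p in[(358,52),(305,213),(712,322),(762,158)]]
for b in B:P("board",b)
P("edges",[np.linalg.norm(B[i]-B[(i+1)%4]) for i in range(4)])
m=(B[0]+B[1])/2;c=(B[2]+B[3])/2;P("mid",[m,c]);P("ang",np.degrees(np.arctan2(*(m-c)[[1,0]])))
P("side board mouth",[side((36,358),8),side((250,383),8),side((370,123),8)])
P("bolts",[top((722,174),52),top((700,250),52),(top((722,174),52)+top((700,250),52))/2])
P("grip",[top((118,418),93),side((606,302),93)])
P("foot top",[top(p,8) for p in[(203,388),(225,470),(112,500)]])
P("foot side",[side(p,8) for p in[(503,462),(580,556),(685,523)]])
w=[ray("top",p,92) for p in[(435,258)]];P("wide",w)
E
```

```text
board [655.5 233.3   8. ]
board [561.2 260.7   8. ]
board [497.1  33.3   8. ]
board [591.    4.1   8. ]
edges [ 98.2 236.2  98.3 238.2]
mid [[608.3 247.    8. ]
 [544.1  18.7   8. ]]
ang 74.3
side board mouth [[658.3 239.5   8. ]
 [567.3 263.3   8. ]
 [500.9  37.3   8. ]]
bolts [[570.1  27.7  52. ]
 [528.   40.   52. ]
 [549.   33.8  52. ]]
grip [[433.1 337.7  93. ]
 [435.6 338.4  93. ]]
foot top [[462.4 313.8   8. ]
 [417.  299.9   8. ]
 [401.1 360.9   8. ]]
foot side [[468.4 321.6   8. ]
 [447.3 377.1   8. ]
 [404.6 361.8   8. ]]
wide [[ 484.2 -185.3   92. ]]
```

```bash
cat >> h.py <<'E'
U=np.array([np.cos(np.radians(74.3)),np.sin(np.radians(74.3)),0]);HOME=np.array([559.5,69.5,0])
def rot(a):
    a=np.radians(a);return np.array([[-np.sin(a),np.cos(a),0],[np.cos(a),np.sin(a),0],[0,0,-1.]])
E
python3 - <<'E'
from h import *
import cv2
b=np.array([434.5,338,0])
for k in(0,180,-180):
    q=[env.inverse_kinematics(*x) for x in((b+[0,0,62],rot(16.5+k)),(HOME+232*U+[0,0,110],rot(-15.7+k)),(HOME+[0,0,74],rot(-15.7+k)))]
    print(k,[None if x is None else np.round(x,2).tolist() for x in q])
    if k==0 and all(x is not None for x in q): break
env.move_to(b+[0,0,170],rot(16.5+k));env.movel(b+[0,0,62],orientation=rot(16.5+k),stop_force=15)
print(env.get_position(),env.get_t())
env.grip(0,60);print(env.get_finger_gap(),env.get_finger_force())
env.movel(b+[0,0,130]);print(env.get_wrist_force(),env.get_finger_gap())
env.move_to(HOME+232*U+[0,0,110],rot(-15.7+k))
for n in("top","side"):cv2.imwrite(f"pics/{n}1.png",env.snapshot(n)[:,:,::-1])
print(env.get_position(),env.get_t())
t=cv2.imread("pics/top1.png");s=cv2.imread("pics/side1.png")
im=np.hstack([cv2.resize(t[150:300,170:350],(480,400)),cv2.resize(s[200:400,160:320],(320,400))]);cv2.imwrite("pics/c.png",im)
E
```

```text
0 [[-0.97, 0.36, 0.27, 1.87, -0.11, 0.93, -0.36], [-0.83, 0.6, 0.46, 1.45, -0.28, 1.15, -0.6], [-0.67, 0.4, 0.56, 1.84, -0.25, 0.97, -0.28]]
[434.91942751 338.5615587   62.85767366] 2.4083
0.3894232246331903 60.018242597579956
[-0.91584263  0.45600142 -4.08854747] 0.3900328083220249
[621.12351835 293.89430081 109.50764071] 4.4333
```

View pics/c.png

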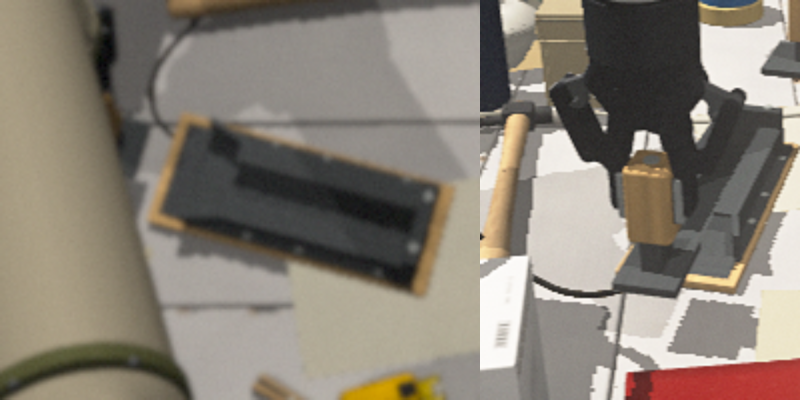

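View pics/side1.png

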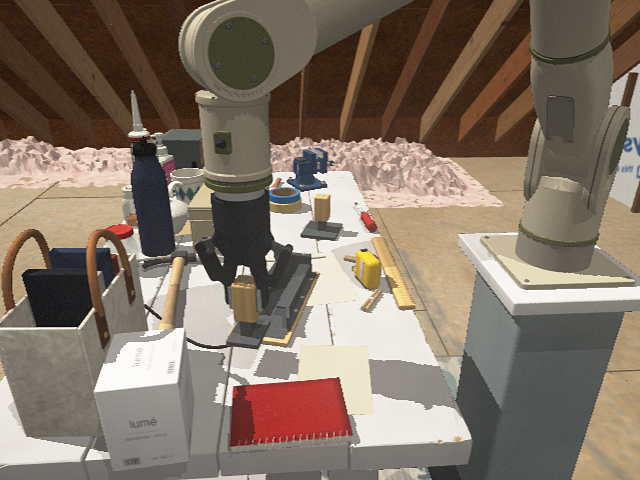

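```bash
python3 - <<'E'
from h import *
import cv2
V=np.array([U[1],-U[0],0])
def st(r=None):
    p=env.get_position();d=p-HOME;f=np.array(env.get_wrist_force());print(r,"u %.1f v %.1f z %.1f"%(d@U,d@V,p[2]),"F uvz",np.round([f@U,f@V,f[2]],1),round(env.get_t(),1))
env.hold(.3);st()
st(env.movel(HOME+232*U+[0,0,79.5],100));env.hold(.2);st()
st(env.movel(HOME+150*U+[0,0,79.5],60,stop_force=12))
st(env.movel(HOME+105*U+[0,0,79.5],40,stop_force=12));env.hold(.2);st()
for n in("top","side"):cv2.imwrite(f"pics/{n}2.png",env.snapshot(n)[:,:,::-1])
t=cv2.imread("pics/top2.png");s=cv2.imread("pics/side2.png")
im=np.hstack([cv2.resize(t[170:270,220:350],(390,300)),cv2.resize(s[225:350,220:340],(400,416))[:300] if 0 else cv2.resize(s[240:350,220:340],(400,300))]);cv2.imwrite("pics/d.png",cv2.resize(im,(790,300)))
E
```

```text
None u 232.3 v -0.4 z 110.3 F uvz [-0.4 -0.1 -3. ] 4.7
False u 231.8 v -0.2 z 78.9 F uvz [ 0.2 -0.7 -3.3] 5.2
None u 232.2 v 0.4 z 80.2 F uvz [-0.  -0.8 -3.2] 5.4
False u 150.5 v -0.1 z 79.5 F uvz [ 0.2  0.7 -2.9] 6.9
False u 105.4 v -0.1 z 79.5 F uvz [ 0.1  0.1 -2.7] 8.2
None u 105.2 v -0.0 z 79.5 F uvz [-0.3 -0.3 -2.9] 8.4
```

View pics/d.png

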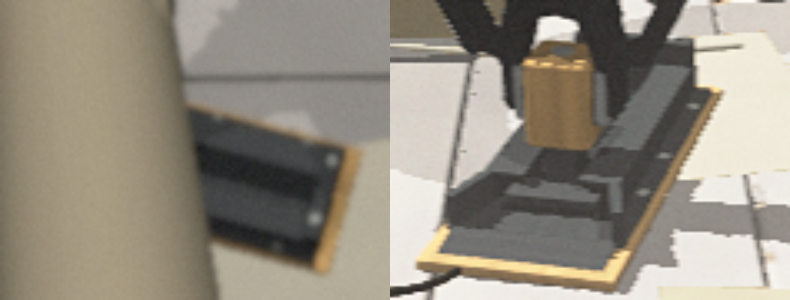

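The foot (right panel, about 560,190) has entered the channel under the lips, roughly centred, and there is no contact force. I'll slide it home.

```bash
python3 - <<'E'
from h import *
import cv2
V=np.array([U[1],-U[0],0])
def st(r=None):
    p=env.get_position();d=p-HOME;f=np.array(env.get_wrist_force());print(r,"u %.1f v %.1f z %.1f"%(d@U,d@V,p[2]),"F uvz",np.round([f@U,f@V,f[2]],1),round(env.get_t(),1));return d@U
r=env.movel(HOME+15*U+[0,0,79.5],50,stop_force=12);u=st(r)
if not r:
    r=env.movel(HOME-12*U+[0,0,79.5],20,stop_force=12);u=st(r)
    if r and u<12:
        r=env.movel(HOME+(u+.5)*U+[0,0,70],20,stop_force=6);st(r)
        env.grip(.75);env.hold(.3);st()
        p=env.get_position();env.movel(p+[0,0,130],120);st()
        env.set_joints([-1.33,.332,-.065,1.46,.022,1.35,-.088]);env.hold(.3);st()
for n in("top","side"):cv2.imwrite(f"pics/{n}3.png",env.snapshot(n)[:,:,::-1])
t=cv2.imread("pics/top3.png");s=cv2.imread("pics/side3.png")
im=np.hstack([cv2.resize(t[170:270,220:350],(390,300)),cv2.resize(s[220:350,220:340],(400,433))[:300] if 0 else cv2.resize(s[220:350,220:340],(390,300))]);cv2.imwrite("pics/e.png",im)
E
```

```text
False u 15.3 v -0.0 z 79.5 F uvz [-0.4  0.4 -3.3] 10.4
True u -1.9 v 0.4 z 80.3 F uvz [ 1.8  1.3 -2.9] 11.4
True u -1.5 v 0.1 z 75.5 F uvz [0.6 0.2 4.6] 11.7
None u -1.4 v -0.5 z 75.1 F uvz [0.2 0.4 0.3] 12.4
None u -1.6 v -0.9 z 204.3 F uvz [-0.3  1.  -0.6] 13.7
None u 406.7 v -526.2 z 248.5 F uvz [-0.5 -0.9 -0.2] 16.3
```

View pics/e.png

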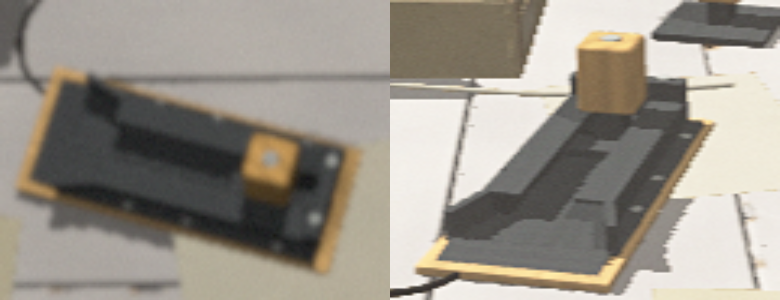

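The block stands upright between the lips, next to the end stop, with its bolt at about (268,158) in the top panel and (612,37) in the side panel. I'll check the bolt position, then hand in.

```bash
python3 - <<'E'
from h import *
V=np.array([U[1],-U[0],0]);e=[]
for c,p in(("top",(309.3,222.7)),("side",(288.3,236))):
    d=ray(c,p,105)-HOME;e.append((d@U,d@V))
print(np.round(e,1))
if np.abs(e).max()<11: print(env.hand_in(),env.get_t())
E
```

```text
[[ 2.6 -2.3]
 [ 1.7 -0.1]]
the job is handed in; nothing more can be done
the job is handed in; nothing more can be done
```

The narrow-footed stop block is in the track, foot under the lips and against the end stop (bolt seen within 3 mm of home in both views), released and handed in about 16 s in; the wide block was not touched, and the verdict was not shown.

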